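Check the pull gauge on the packing bench and stamp its card

TASK

The pull gauge on the packing bench is due its daily check. First take the steel paperweight bar off the gauge's bed and lay it flat in the tray; then pull the gauge's grip post out until the pointer stands between the two prongs of the clip, hold it there for a good second, and bring it back fully home without letting it snap. Last, push the hand stamp's knob fully down to stamp the card and let it rise again; do not shift the clip or disturb the other things on the bench.

Things in the scene. Friction and masses are not known exactly. Their poses are not given: they have to be found in the camera images.
- gauge: pull gauge fixed to the bench. Origin at bench level mid-lane; -x is the pull direction, z up. In its frame (mm): aluminium bed x -150..150, y -75..110, 8 thick; grey spring housing x 130..250, y -50..50, 60 high; dark rail for the clip at y 84..104, x -150..90, top at z 16
- slide (a joint): extension of the gauge's carriage in m, 0 = home, grows as it is pulled along the gauge's -x, to a stop at 0.155. A spring pulls it home: about 3.2 N at home plus 80 N/m (14 N at 0.135), with damping 12 N s/m. Let go when well out, it snaps back at over 0.4 m/s
- grip (a point): centre of the top of the grip post: an upright black square post 24 x 24 mm, z 32 to 92, standing on the middle of the dark steel carriage (50 along x by 60 by 22 mm high, z 10 to 32). Sides parallel to the gauge's x and y. At home it stands at x 85, y 0 of the gauge frame, 33 mm clear of the housing. Axes as the gauge's
- pointer (a point): tip of the pointer, a 4 mm thick steel bar that sticks out from the carriage towards +y at z 26; tip at y 80 of the gauge frame, level in x with the grip post's centre. It moves with the carriage; axes as the gauge's
- index (a joint): where the clip is set, in m: the extension (value of joint slide) at which the pointer stands exactly midway between the prongs. It has stiff friction (8 N) and must not be shifted
- clip (a point): midpoint between the two prongs of the steel clip on the rail, at y 94, z 26 of the gauge frame; the prongs are 5 mm thick along x, 12 mm apart, 34 mm high over the bench. Axes as the gauge's
- weight: loose steel paperweight bar, 120 (x) x 44 (y) x 18 mm, with an upright rib 90 (x) x 14 (y) mm along its middle, z 18 to 50. Origin at the centre of its underside, z up. 0.45 to 0.85 kg. It starts on the bed (z = 8 mm), in the way of the carriage, at any yaw
- tray: grey open tray fixed to the bench, outside 190 (x) x 110 (y) x 30 mm high, walls and floor 4 mm thick, origin at the centre of its underside; on the left or right of the gauge
- stamp: hand stamp fixed to the bench on a 140 x 100 mm card; black foot 90 x 64 x 10 mm and grey housing 55 x 50 mm up to z 65; origin at the centre of its underside, z up; on the other side of the gauge than the tray
- plunger (a joint): how far the stamp's knob is pushed down in m: 0 up, 0.025 at the bottom stop. Spring: 4 N at the start to 13 N at the bottom; it rises by itself when let go
- knob (a point): centre of the knob's top: a black round knob 44 mm across (flat top 32 mm), 31 mm high, its top 136 mm over the bench when up
- jar: bystander: white jar, 56 mm across, 110 mm high, beside the gauge's -y edge near the housing; origin under its centre
- bottle: bystander: grey bottle, 56 mm across, 145 mm high, on the +y side of the housing; origin under its centre
- labels: bystander: roll of labels standing, 60 mm across, 60 mm high, just beyond the stamp; origin under its centre
- cards: bystander: cardboard box 55 (x) x 90 (y) x 40 mm, just in front of the stamp; origin under its centre
- carton: bystander: white carton 70 (x) x 100 (y) x 60 mm, far left; origin under its centre
- tape: bystander: cardboard tape core lying flat, 100 mm across, 48 mm high, far right; origin under its centre
- stapler: bystander: stapler 140 (x) x 36 x 46 mm high, just in front of the tray; origin under its centre
- tin: bystander: squat steel tin, 50 mm across, 55 mm high, close beside the gauge bed's -y edge, near where the bar lies; origin under its centre

How it is judged:
On the way, in this order (a step that is already met when the one before it is completed fails the run):
1. the paperweight bar lies flat in the tray, released (x of weight in the frame of tray between -0.045 and 0.045 m and y of weight in the frame of tray between -0.035 and 0.035 m and z of weight in the frame of tray below 0.01 m and angle between weight's own z axis and vertical below 0.12 rad and contact force between the fingers and weight below 0.1 N and linear speed of weight below 0.03 m/s), for 0.2 s.
2. the pointer is held between the clip's prongs (within 6 mm of midway) for 0.8 s (x of pointer in the frame of clip between -0.006 and 0.006 m), for 0.8 s.
3. the gauge's carriage is fully home (within 4 mm) and let go (value of joint slide below 0.004 m and contact force between the fingers and gauge below 0.1 N), for 0.2 s.
4. the stamp's knob is pushed fully down (at least 22 of 25 mm) (value of joint plunger above 0.022 m), for 0.1 s.
At the end, for the whole second after the job is handed in: The paperweight bar lies flat in the tray, released and at rest (centre within 45 mm by 35 mm of the tray's centre), the gauge's carriage is home within 4 mm and the stamp's knob is up again within 3 mm (all of step 1 and value of joint slide below 0.004 m and value of joint plunger below 0.003 m); the robot touches nothing.
It fails at once if the gauge snaps back (carriage returns faster than 0.4 m/s) (velocity of joint slide below -0.4 m/s).
It fails at once if the clip is shifted by more than 6 mm (distance of clip from where it was at the start of the episode above 0.006 m).
It fails at once if a bystander (jar, bottle, labels, cards, carton, tape, stapler or tin) is moved more than 25 mm or tipped (distance of any of jar, bottle, labels, cards, carton, tape, stapler, tin from where it was at the start of the episode above 0.025 m or angle between any of jar, bottle, labels, cards, carton, tape, stapler, tin's own z axis and vertical above 0.4 rad).
It also fails if it takes over 70 s, if anything falls off the work surface, if the arm or the gripper's body presses on something with over 40 N, if the wrist force passes 120 N, or if a joint passes its speed limit or range.

ROBOT

A 7-joint arm with a two-finger parallel gripper is mounted at the origin on the work surface. World frame = base frame: x ahead of the robot, y to its left, z up, the work surface at z = 0. Lengths are in m, angles in rad, forces in N, time in s.
With the tool pointing down it reaches from about 0.425 to 0.875 m from the base axis. Payload 4.7 kg.
Tool frame: the origin (TCP) lies on the centre line of the jaws, within the pads' length; the fingertips stand 22 mm ahead of it and the grasp point (between the pads) lies 3 mm ahead of it (ctrl.nose_length is the distance from the TCP to the fingertips, in m); z points along the fingers, y is the line along which they close (so a half turn about z gives the same grasp; the last joint's range is limited). The gripper opens to 85 mm and grips with 20 to 120 N. Pads are 22 mm wide; open, the fingers measure 114 mm over their backs; the gripper's body (76 mm by 85 mm) begins 54 mm behind the grasp point. The pads swing forward as they close: fully open they stand 13 mm farther back than shut.
Start: joints at [-1.252, 0.321, -0.07, 1.45, 0.023, 1.371, -0.057], TCP at [0.195, 0.62, 0.229] pointing down, gripper open.
Joint ranges: [-2.86, 2.86], [-0.3, 2.09], [-1.38, 1.24], [0.06, 2.45], [-1.56, 4.7], [0.09, 2.05], [-2.69, 2.69]. Speed limits (rad/s): [2.57, 2.57, 3.14, 3.14, 3.14, 3.14, 3.14].

INTERFACE

Orientations are given as a rotation vector (axis times angle).
In Python, from workcell import ctrl gives the robot as it stands. The module is installed in compiled form; this text tells all that it offers.
- The arm moves only by the tool step_arm, never from a script. Its argument "rows" is a list of rows, each a list of 4 numbers: the shift along the tool's x, y, z each as a share of 40 mm, from -1 to 1, then the turn about the tool's z as a share of 5 degrees, from -1 to 1. In form: [[x, y, z, roll], ...]. A call has 1 to 20 rows; each row shifts and turns the commanded pose from where the row before left it, along the tool's axes as they then stand; what a row does not reach is not made up. A row lasts 1/12 s, in which the tool goes at most 41.7 mm and 7.16 degrees, less where a joint would pass 70% of its speed; a pose out of reach is approached as far as the arm can. A call with a number of a shift or a turn outside -1 to 1 is refused whole. A call with a gripper value outside its range is refused whole. "grip" is the gripper's target within -1 to 1 (fully open at 1, half-way at 0, shut at -1), set as the call begins (left out, the last holds). The fingers move at their own pace and stop on an object; "force" is the grip in N (left out, the last holds). Time passes only in rows, so rows that do not move let the fingers close. It gives the time, the measured TCP pose, the force and the opening at its end, in the units of the state.
- ctrl.sense(): the state, without advancing time (a new reading comes with each control period).
- ctrl.grab_frame(name): name is "scene" or "top"; returns (picture, depth): 384x512x3 uint8, blue, green, red; 384x512 float32, m along the optical axis (not along the pixel's ray), 0 where there is no reading.
- ctrl.camera_info(name): a dict with "K" (3x3 intrinsics, pixels), "cam_to_world" (4x4, takes a point from camera to world coordinates). Camera axes: x right, y down, z forward; pixel columns grow to the right and rows downward; lengths in m; the calibration is good to about 2 mm. A picture is of the moment at which its call begins. camera_info takes no time and is no camera call.
- ctrl.hand_in(): hands the job in, once; it reports no verdict.
The state is a dict: "time_s": time; "q": joint angles; "joint_vel": joint speeds; "joint_efforts": joint torques, N m; "tcp_pos": TCP position; "ee_rot": TCP orientation; "ft_force": force on the tool from outside, world axes, zero at the start; "moment": the same for the moment, N m; "opening": finger opening in m.
Only numpy, scipy, OpenCV 4.12 (cv2) and the standard library are available. Lean on these libraries where they do the work, as an engineer would, in place of code of your own. Each camera call takes 0.05 s, during which the arm holds its last target. There are 200 camera calls.

## Working session

There is one attempt and no reset: what is moved stays moved. The work goes in short steps, Python scripts to look and compute and a tool call to move; the robot and the scene stay as the last step left them, time stands still between calls to the robot, and variables do not carry over. Pictures are saved under pics/ and viewed, on a budget of 10 in all, crops included, one or two more only if the job needs it, and the job is handed in when it is done.

Besides the shell and the picture viewer there is one more tool, called after "Emit:" in YAML: its name, and indented under it one key for each argument. step_arm: Moves the arm, as the interface text tells. Shift numbers are shares of 40 mm and turn numbers shares of 5 degrees, none past 1 either way. Its arguments: {"type":"object","properties":{"rows":{"type":"array","items":{"type":"array","items":{"type":"number"}}},"grip":{"type":"number"},"force":{"type":"number"}},"required":["rows"]}

```bash
mkdir -p pics; python3 - <<'E'
from workcell import ctrl
import numpy as np, cv2
s=ctrl.sense(); print(s['time_s'],s['tcp_pos'],s['ee_rot'],s['opening'],ctrl.nose_length)
for n in('scene','top'):
    p,d=ctrl.grab_frame(n); c=ctrl.camera_info(n); print(n,np.round(c['K'],1).tolist(),np.round(c['cam_to_world'],4).tolist())
    np.savez(n+'0.npz',p=p,d=d,K=c['K'],T=c['cam_to_world']); cv2.imwrite(f'pics/{n}0.png',p)
E
```

```text
0.0 [0.19497553 0.61952277 0.22794818] [-4.76933162e-01 -3.10499770e+00  2.88917172e-03] 0.08554048374269532 0.022
scene [[422.3, 0.0, 258.6], [0.0, 422.3, 194.0], [0.0, 0.0, 1.0]] [[0.885, 0.3621, -0.2929, 0.9601], [0.4656, -0.6763, 0.5708, -0.7151], [0.0086, -0.6415, -0.7671, 1.1037], [0.0, 0.0, 0.0, 1.0]]
top [[425.6, 0.0, 247.3], [0.0, 425.6, 194.3], [0.0, 0.0, 1.0]] [[-0.0461, -0.9737, 0.2229, 0.3341], [-0.9989, 0.0445, -0.0124, 0.0189], [0.0021, -0.2233, -0.9748, 1.144], [0.0, 0.0, 0.0, 1.0]]
```

View pics/top0.png

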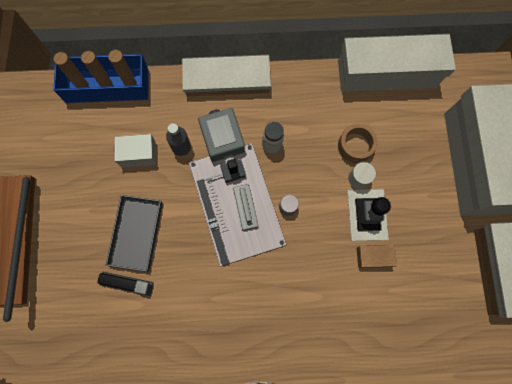

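View pics/scene0.png

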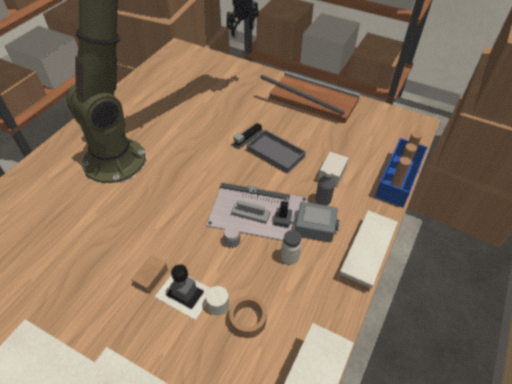

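The top view shows the gauge bed around (238,205), with the bar on it at (246,207) and the post at (233,170). The tray is at (135,234), the stamp knob at (381,206) and the tin at (289,204). I'll zoom in next and make a world-height map.

```bash
cat > h.py <<'E'
import numpy as np, cv2
from workcell import ctrl
def load(n):
    z=np.load(n+'.npz'); return z['p'],z['d'],z['K'],z['T']
def snap(n,name):
    p,d=ctrl.grab_frame(n); c=ctrl.camera_info(n)
    np.savez(name+'.npz',p=p,d=d,K=c['K'],T=c['cam_to_world']); return p,d,np.array(c['K']),np.array(c['cam_to_world'])
def cloud(d,K,T):
    v,u=np.mgrid[:d.shape[0],:d.shape[1]]
    P=np.stack([(u-K[0,2])/K[0,0]*d,(v-K[1,2])/K[1,1]*d,d],-1)
    return P@T[:3,:3].T+T[:3,3]
def ray(u,v,z,K,T):
    r=T[:3,:3]@np.array([(u-K[0,2])/K[0,0],(v-K[1,2])/K[1,1],1]); o=T[:3,3]
    return o+r*(z-o[2])/r[2]
def px(X,K,T):
    c=T[:3,:3].T@(np.asarray(X)-T[:3,3]); return K[:2]@(c/c[2])
E
python3 - <<'E'
from h import *
p,d,K,T=load('top0'); W=cloud(d,K,T)
for n,(u,v) in dict(bench=(300,300),bed=(255,240),bar=(246,205),rib=(245,200),trayfloor=(135,235),knob=(381,206),post=(232,163),tin=(289,202),jar=(274,130),hous=(222,130)).items(): print(n,np.round(W[v,u],4))
# mask by height, clusters
for lo,hi in((.02,.3),):
    m=((W[...,2]>lo)&(W[...,2]<hi)).astype(np.uint8); m[:100]=0
    k,l,st,c=cv2.connectedComponentsWithStats(m)
    for i in range(1,k):
        if st[i,4]>25: 
            q=W[l==i]; print(st[i],q.min(0).round(3),q.max(0).round(3))
cv2.imwrite('pics/crop.png',cv2.resize(p[105:280,100:300],None,fx=4,fy=3.4*4/3.4*0.85,interpolation=cv2.INTER_CUBIC) if 0 else cv2.resize(p[110:260,160:310],(600,600),interpolation=cv2.INTER_CUBIC))
E
```

```text
bench [ 0.3067 -0.1201  0.    ]
bed [ 0.4678 -0.0104  0.0072]
bar [0.5538 0.0097 0.059 ]
rib [0.5674 0.0117 0.0578]
trayfloor [0.4955 0.3094 0.0099]
knob [ 0.5201 -0.314   0.1401]
post [0.6593 0.041  0.0914]
tin [ 0.5567 -0.1026  0.0586]
jar [ 0.7361 -0.0708  0.1133]
hous [0.7638 0.0652 0.0588]
[ 446  100   66  115 6498] [ 0.505 -0.697  0.02 ] [ 0.809 -0.564  0.17 ]
[ 198  108   48   75 2202] [0.627 0.007 0.02 ] [0.83  0.131 0.096]
[262 122  22  31 536] [ 0.707 -0.098  0.02 ] [ 0.76  -0.043  0.118]
[166 124  25  31 547] [0.711 0.156 0.02 ] [0.764 0.212 0.151]
[339 124  39  38 694] [ 0.669 -0.355  0.02 ] [ 0.77  -0.255  0.056]
[ 115  134   41   32 1150] [0.687 0.254 0.02 ] [0.762 0.354 0.068]
[350 162  26  26 496] [ 0.595 -0.335  0.021] [ 0.656 -0.276  0.068]
[   0  175   33  147 3792] [0.293 0.574 0.02 ] [0.67  0.671 0.112]
[233 184  25  46 717] [ 0.496 -0.018  0.021] [0.618 0.042 0.064]
[106 195  56  77 503] [0.398 0.236 0.02 ] [0.604 0.379 0.038]
[279 195  20  21 310] [ 0.528 -0.126  0.02 ] [ 0.577 -0.079  0.061]
[360 197  31  27 641] [ 0.496 -0.345  0.02 ] [ 0.551 -0.294  0.142]
[208 217  12  14 106] [0.497 0.084 0.02 ] [0.533 0.112 0.04 ]
[ 477  223   35   95 2575] [ 0.246 -0.649  0.02 ] [ 0.472 -0.594  0.099]
[358 245  39  23 803] [ 0.381 -0.369  0.02 ] [ 0.436 -0.277  0.048]
[ 97 273  53  22 589] [0.34  0.266 0.02 ] [0.399 0.4   0.052]
```

View pics/crop.png

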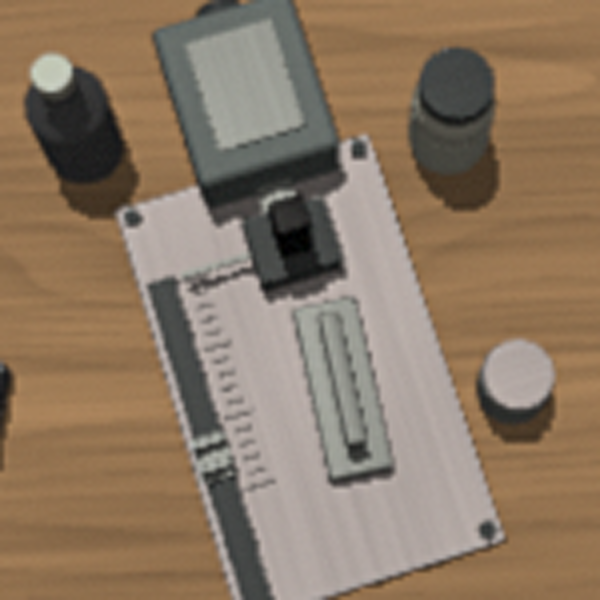

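The crop shows the post top at crop (290,215), the pointer reaching left to (190,280), and the clip prongs at (210,440) and (216,470). The bar's rib runs from (328,315) to (357,455).

```bash
cat > m.py <<'E'
from h import *
def rect(Q):
    (c,s,a)=cv2.minAreaRect((Q[:,:2]*1000).astype(np.float32)); 
    if s[0]<s[1]: s=s[::-1]; a+=90
    return np.round(c,1),np.round(s,1),round((a+90)%180-90,1)
def big(m):
    k,l,st,c=cv2.connectedComponentsWithStats(m.astype(np.uint8)); return l==1+st[1:,4].argmax()
def rays(m,z,K,T):
    v,u=np.nonzero(m); return np.array([ray(a,b,z,K,T) for a,b in zip(u,v)])
def box(W,x0,x1,y0,y1,z0,z1):
    return (W[...,0]>x0)&(W[...,0]<x1)&(W[...,1]>y0)&(W[...,1]<y1)&(W[...,2]>z0)&(W[...,2]<z1)
E
python3 - <<'E'
from m import *
p,d,K,T=load('top0'); W=cloud(d,K,T)
b=box(W,.38,.76,-.1,.17,.004,.3)
print('bed',rect(rays(big(b&(W[...,2]<.02)),.008,K,T)))
hs=big(box(W,.68,.87,0,.14,.05,.07)); print('housing top',rect(rays(hs,.06,K,T)))
po=big(box(W,.6,.69,0,.1,.08,.1)); print('post top',rect(rays(po,.092,K,T)),po.sum())
bar=box(W,.48,.63,-.03,.05,.018,.07); print('bar',rect(rays(big(bar&(W[...,2]<.045)),.026,K,T)))
print('rib',rect(rays(big(bar&(W[...,2]>.05)),.058,K,T)))
cl=big(box(W,.48,.55,.075,.12,.022,.05)); print('clip',rect(rays(cl,.034,K,T)),cl.sum())
tr=big(box(W,.38,.63,.22,.4,.02,.05)); print('tray',rect(rays(tr,.03,K,T)))
kn=big(box(W,.48,.56,-.36,-.28,.128,.16)); print('knob',rect(rays(kn,.136,K,T)),kn.sum())
p,d,K,T=load('scene0'); W=cloud(d,K,T); print('--scene')
for n,b,z in (('post',(.6,.69,0,.1,.08,.1),.092),('rib',(.48,.63,-.03,.05,.05,.07),.058),('clip',(.48,.55,.075,.12,.022,.05),.034),('knob',(.48,.56,-.36,-.28,.128,.16),.136),('tray',(.38,.63,.22,.4,.02,.05),.03),('tin',(.5,.6,-.14,-.06,.045,.07),.055)):
    m=big(box(W,*b)); print(n,rect(rays(m,z,K,T)),m.sum())
E
```

```text
bed (array([572.1,  37.9]), array([311.5, 206.7]), 15.0)
housing top (array([760.3,  68.6]), array([130.2,  99.3]), 15.0)
post top (array([656.5,  40.8]), array([26.1, 24.3]), 12.1) 92
bar (array([556.1,  11.3]), array([120.6,  43.9]), 9.7)
rib (array([556. ,  11.3]), array([90.1, 14.2]), 10.0)
clip (array([511.3,  97.9]), array([30.7, 23.4]), 14.2) 93
tray (array([500.2, 307.3]), array([190.1, 112.7]), -10.9)
knob (array([ 522.1, -316.7]), array([43.1, 40. ]), -49.2) 243
--scene
post (array([660.4,  37.7]), array([32.2, 23.5]), -73.6) 64
rib (array([559.2,   9.1]), array([91.3, 21.7]), 8.9) 131
clip (array([516.5,  97.4]), array([31.7, 28.7]), -72.4) 47
knob (array([ 527.6, -321.4]), array([39.5, 38.1]), 28.0) 180
tray (array([501.9, 306.1]), array([195.8, 119. ]), -11.0) 347
tin (array([ 554.6, -104.1]), array([47.8, 42.3]), -60.5) 173
```

Emit:
step_arm:
  rows:
    - [-0.734,-0.654,0,0]
    - [-0.734,-0.654,0,0]
    - [-0.734,-0.654,0,0]
    - [-0.734,-0.654,0,0]
    - [-0.734,-0.654,0,0]
    - [-0.734,-0.654,0,0]
    - [-0.734,-0.654,0,0]
    - [-0.734,-0.654,0,0]
    - [-0.734,-0.654,0,0]
    - [-0.734,-0.654,0,0]
    - [-0.734,-0.654,0,0]
    - [-0.734,-0.654,0,0]
    - [-0.734,-0.654,0,0]
    - [-0.734,-0.654,0,0]
    - [-0.734,-0.654,0,0]
    - [-0.734,-0.654,0,0]
    - [-0.734,-0.654,0,0]
    - [-0.734,-0.654,0,0]
  grip: 1
  force: 60

```text
time_s: 1.6
tcp_pos: [0.5583, 0.0105, 0.2289]
ee_rot: [-0.477, -3.105, -0.0]
ft_force: [1.2, 0.2, 0.6]
opening: 0.0854
```

Emit:
step_arm:
  rows:
    - [0,0,0,-1]
    - [0,0,0,-1]
    - [0,0,0,-1]
    - [0,0,0,-1]
    - [0,0,0,-1]
    - [0,0,0,-0.5]
    - [0,0,0,0]
    - [0,0,0,0]

```text
time_s: 2.27
tcp_pos: [0.5577, 0.0123, 0.2287]
ee_rot: [0.273, -3.129, -0.0]
ft_force: [0.6, -0.5, 0.8]
opening: 0.0856
```

```bash
cat >> h.py <<'E'
from scipy.spatial.transform import Rotation as Ro
def to(x,y,z,yawy=None):
    s=ctrl.sense(); R=Ro.from_rotvec(s['ee_rot']).as_matrix(); p=np.array(s['tcp_pos'])
    a=np.degrees(np.arctan2(R[1,1],R[0,1]))
    print('t',round(s['time_s'],2),'tcp',p.round(4),'yaw_y',round(a,1),'open',round(s['opening'],4),'F',np.round(s['ft_force'],1),'q7',round(s['q'][6],2),'tilt',R[2].round(3))
    print('units of 40mm along tool xyz', (R.T@(np.array([x,y,z])-p)/.04).round(3), 'roll units', None if yawy is None else round(-(((yawy-a)+90)%180-90)/5,2))
E
python3 -c "
from h import *
to(.5575,.0102,.054,100)"
```

```text
t 2.27 tcp [0.5577 0.0123 0.2287] yaw_y 100.0 open 0.0856 F [ 0.6 -0.5  0.8] q7 1.73 tilt [ 0.001  0.    -1.   ]
units of 40mm along tool xyz [ 0.011 -0.05   4.368] roll units -0.01
```

Emit:
step_arm:
  rows:
    - [0,-0.05,0.8,0]
    - [0,0,0.8,0]
    - [0,0,0.8,0]
    - [0,0,0.8,0]
    - [0,0,0.6,0]
    - [0,0,0.3,0]
    - [0,0,0.2,0]
    - [0,0,0,0]

```text
time_s: 2.93
tcp_pos: [0.5576, 0.0103, 0.056]
ee_rot: [0.274, -3.128, 0.0]
ft_force: [-0.4, 0.7, 1.7]
opening: 0.0854
```

Emit:
step_arm:
  rows:
    - [0,0,0,0]
    - [0,0,0,0]
    - [0,0,0,0]
    - [0,0,0,0]
    - [0,0,0,0]
    - [0,0,0,0]
    - [0,0,0,0]
    - [0,0,0,0]
    - [0,0,0,0]
    - [0,0,0,0]
  grip: -1
  force: 80

```text
time_s: 3.77
tcp_pos: [0.5582, 0.0103, 0.057]
ee_rot: [0.275, -3.13, -0.0]
ft_force: [-0.4, 0.4, -0.2]
opening: -0.0004
```

The opening reads zero, which I didn't expect, so I'll look.

```bash
python3 - <<'E'
from m import *
p,d,K,T=snap('scene','s1'); W=cloud(d,K,T); a=p[160:260,190:350]
p2,d2,K2,T2=snap('top','t1'); b=p2[150:250,190:320]
cv2.imwrite('pics/c1.png',np.vstack([cv2.resize(a,(480,300),interpolation=2),cv2.resize(b,(480,300),interpolation=2)]))
W=cloud(d2,K2,T2)
to(.5575,.0102,.054,100)
E
```

```text
t 3.87 tcp [0.5582 0.0103 0.057 ] yaw_y 100.0 open 0.0001 F [-0.2 -0.7  0.5] q7 1.81 tilt [ 0.  0. -1.]
units of 40mm along tool xyz [0.018 0.    0.074] roll units 0.01
```

View pics/c1.png

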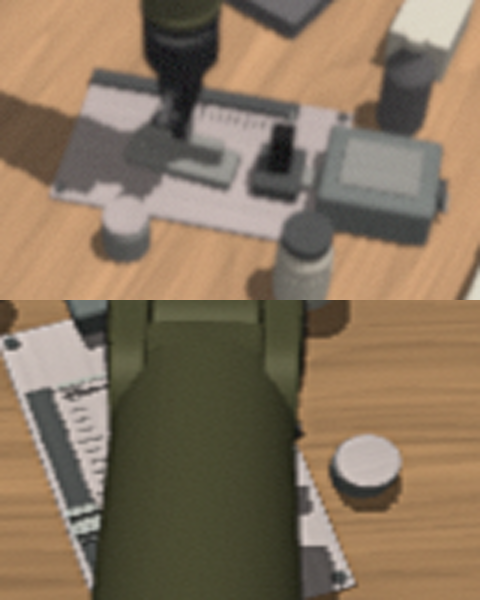

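The fingers appear shut at or behind the rib at (180,140) in the upper half. I'll measure the finger and rib positions from depth.

```bash
python3 - <<'E'
from m import *
p,d,K,T=load('s1'); W=cloud(d,K,T)
m=box(W,.48,.63,-.05,.07,.05,.065); print('rib now px',m.sum(), rect(rays(big(m),.058,K,T)))
for z in np.arange(.03,.13,.01):
    q=W[box(W,.45,.65,-.06,.12,z,z+.01)]; print(round(z,3),len(q),q[:,:2].min(0).round(3),q[:,:2].max(0).round(3))
p0,d0,_,_=load('scene0'); ch=(d0-d>.02)&(d>0); 
q=W[ch&box(W,.4,.7,-.1,.15,.0,.16)]
for z in np.arange(.02,.16,.01):
    r=q[(q[:,2]>=z)&(q[:,2]<z+.01)]
    if len(r): print('arm',round(z,3),len(r),r.mean(0).round(3),r.min(0).round(3),r.max(0).round(3))
E
```

```text
rib now px 104 (array([558. ,   9.6]), array([88.9, 18.3]), 10.4)
0.03 100 [ 0.51  -0.006] [0.65  0.116]
0.04 51 [ 0.516 -0.001] [0.602 0.028]
0.05 89 [ 0.514 -0.001] [0.65 0.03]
0.06 23 [ 0.515 -0.002] [0.649 0.032]
0.07 15 [ 0.553 -0.005] [0.569 0.02 ]
0.08 12 [0.56 0.  ] [0.649 0.051]
0.09 6 [0.567 0.006] [0.65  0.049]
0.1 11 [ 0.56  -0.009] [0.572 0.026]
0.11 14 [ 0.557 -0.022] [0.576 0.045]
0.12 14 [ 0.543 -0.021] [0.577 0.02 ]
arm 0.06 1 [0.567 0.019 0.068] [0.567 0.019 0.068] [0.567 0.019 0.068]
arm 0.07 9 [0.563 0.005 0.077] [ 0.553 -0.005  0.074] [0.569 0.02  0.079]
arm 0.08 9 [0.566 0.007 0.084] [0.56 0.   0.08] [0.57  0.021 0.089]
arm 0.09 2 [0.568 0.012 0.094] [0.567 0.006 0.093] [0.568 0.018 0.095]
arm 0.1 11 [0.568 0.006 0.105] [ 0.56  -0.009  0.1  ] [0.572 0.026 0.109]
arm 0.11 14 [0.567 0.003 0.114] [ 0.557 -0.022  0.11 ] [0.576 0.045 0.119]
arm 0.12 14 [ 0.569 -0.003  0.125] [ 0.543 -0.021  0.121] [0.577 0.02  0.13 ]
arm 0.13 17 [ 0.575 -0.001  0.135] [ 0.571 -0.039  0.131] [0.579 0.031 0.14 ]
arm 0.14 33 [ 0.571 -0.025  0.146] [ 0.555 -0.051  0.14 ] [0.579 0.027 0.15 ]
arm 0.15 51 [ 0.568 -0.031  0.154] [ 0.543 -0.05   0.15 ] [0.582 0.022 0.16 ]
```

Emit:
step_arm:
  rows:
    - [0,0,-0.3,0]
    - [0,0,-0.6,0]
    - [0,0,-0.6,0]
    - [0,0,-0.5,0]
    - [0,0,0,0]
    - [0,0,0,0]
    - [0,0,0,0]

```text
time_s: 4.45
tcp_pos: [0.5579, 0.0104, 0.137]
ee_rot: [0.275, -3.129, -0.0]
ft_force: [-0.6, 0.6, -0.3]
opening: -0.0002
```

```bash
python3 - <<'E'
from m import *
p,d,K,T=snap('scene','s2'); W=cloud(d,K,T)
to(.5575,.0102,.054,100)
p0,d0,_,_=load('scene0'); ch=(d0-d>.006)&(d>0)&(d0>0)
q=W[ch&box(W,.4,.7,-.1,.15,.02,.2)]
for z in np.arange(.02,.2,.01):
    r=q[(q[:,2]>=z)&(q[:,2]<z+.01)]
    if len(r): print('arm',round(z,3),len(r),r.min(0).round(3),r.max(0).round(3))
cv2.imwrite('pics/c2.png',cv2.resize(p[130:250,190:350],(800,600),interpolation=2))
E
```

```text
t 4.5 tcp [0.5576 0.0103 0.1364] yaw_y 100.0 open -0.0005 F [-0.3  0.2  1. ] q7 1.77 tilt [ 0.001  0.    -1.   ]
units of 40mm along tool xyz [-0.    -0.003  2.06 ] roll units 0.01
arm 0.02 27 [ 0.43  -0.016  0.02 ] [0.699 0.119 0.03 ]
arm 0.03 19 [ 0.532 -0.009  0.03 ] [0.679 0.061 0.04 ]
arm 0.04 3 [0.534 0.001 0.046] [0.58  0.009 0.049]
arm 0.05 8 [ 0.532 -0.09   0.053] [0.667 0.031 0.06 ]
arm 0.06 9 [ 0.528 -0.086  0.06 ] [0.697 0.099 0.062]
arm 0.07 2 [0.657 0.028 0.073] [0.666 0.031 0.079]
arm 0.09 2 [0.657 0.032 0.096] [0.671 0.047 0.096]
arm 0.14 14 [ 0.547 -0.001  0.14 ] [0.569 0.023 0.15 ]
arm 0.15 17 [ 0.548 -0.005  0.15 ] [0.569 0.024 0.16 ]
arm 0.16 11 [ 0.556 -0.003  0.161] [0.569 0.021 0.167]
arm 0.17 4 [0.566 0.005 0.17 ] [0.569 0.021 0.175]
arm 0.18 14 [ 0.558 -0.012  0.181] [0.574 0.048 0.19 ]
arm 0.19 18 [ 0.553 -0.021  0.191] [0.576 0.056 0.2  ]
```

View pics/c2.png

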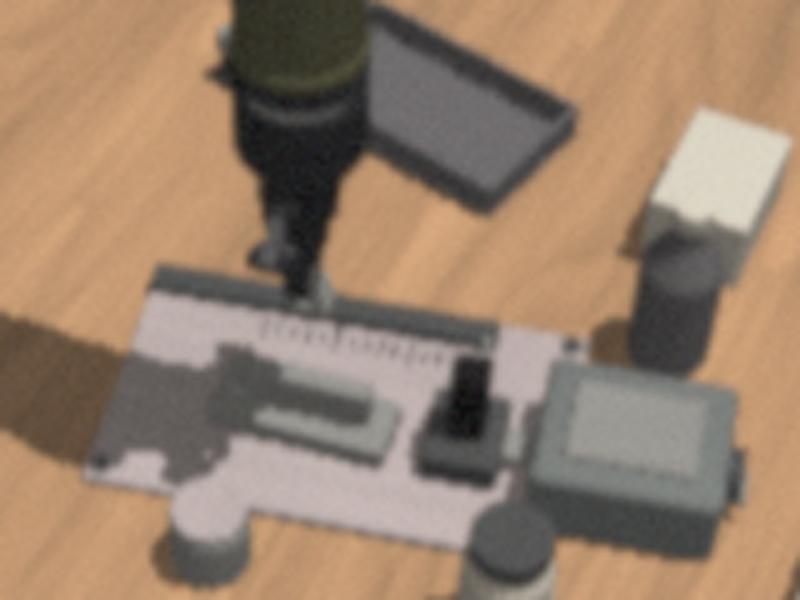

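The bar was not lifted. The fingertips, at (310,305) in the crop, stand about level with the reported TCP, not 22 mm ahead of it. I'll probe the rib top (z 58 mm) with the shut fingers to get the real length.

Emit:
step_arm:
  rows:
    - [0,0,0.8,0]
    - [0,0,0.8,0]
    - [0,0,0.3,0]
    - [0,0,0,0]

```text
time_s: 4.83
tcp_pos: [0.5559, 0.0101, 0.058]
ee_rot: [0.274, -3.124, 0.001]
ft_force: [0.0, 0.2, 0.7]
opening: 0.0002
```

Emit:
step_arm:
  rows:
    - [0,0,0.05,0]
    - [0,0,0,0]

```text
time_s: 5.0
tcp_pos: [0.5582, 0.0102, 0.0589]
ee_rot: [0.275, -3.129, 0.0]
ft_force: [0.3, -0.5, 0.0]
opening: -0.0003
```

Emit:
step_arm:
  rows:
    - [0,0,0.05,0]
    - [0,0,0,0]

```text
time_s: 5.17
tcp_pos: [0.5584, 0.0104, 0.0573]
ee_rot: [-0.275, 3.129, 0.0]
ft_force: [-0.1, 0.2, -0.0]
opening: -0.0001
```

Emit:
step_arm:
  rows:
    - [0,0,0.05,0]
    - [0,0,0,0]

```text
time_s: 5.33
tcp_pos: [0.5588, 0.0104, 0.0558]
ee_rot: [-0.275, 3.128, 0.001]
ft_force: [-0.8, 1.3, 4.6]
opening: -0.0001
```

Contact came at TCP z ≈ 0.0565, so the real tip sits about 1.5 mm behind the reported TCP. From here I use tip z = TCP z + 0.0015. Now I open, go lower and regrasp.

Emit:
step_arm:
  rows:
    - [0,0,-0.8,0]
    - [0,0,0,0]
    - [0,0,0,0]
    - [0,0,0,0]
    - [0,0,0,0]
    - [0,0,0,0]
    - [0,0,0,0]
    - [0,0,0,0]
    - [0,0,0,0]
    - [0,0,0,0]
  grip: 1

```text
time_s: 6.17
tcp_pos: [0.5582, 0.0103, 0.0868]
ee_rot: [0.275, -3.129, 0.0]
ft_force: [-0.1, 0.7, 0.6]
opening: 0.0856
```

```bash
python3 -c "
from h import *
to(.5578,.0102,.030,100)"
```

```text
t 6.17 tcp [0.5582 0.0103 0.0868] yaw_y 100.0 open 0.0856 F [-0.1  0.7  0.6] q7 1.79 tilt [ 0. -0. -1.]
units of 40mm along tool xyz [ 9.000e-03 -1.000e-03  1.421e+00] roll units 0.01
```

Emit:
step_arm:
  rows:
    - [0,0,0.5,0]
    - [0,0,0.5,0]
    - [0,0,0.3,0]
    - [0,0,0.12,0]
    - [0,0,0,0]

```text
time_s: 6.58
tcp_pos: [0.5573, 0.0102, 0.029]
ee_rot: [0.275, -3.127, 0.001]
ft_force: [0.7, 0.9, 0.8]
opening: 0.0852
```

Emit:
step_arm:
  rows:
    - [0,0,0,0]
    - [0,0,0,0]
    - [0,0,0,0]
    - [0,0,0,0]
    - [0,0,0,0]
    - [0,0,0,0]
    - [0,0,0,0]
    - [0,0,0,0]
    - [0,0,0,0]
  grip: -1
  force: 80

```text
time_s: 7.33
tcp_pos: [0.5586, 0.0113, 0.0309]
ee_rot: [-0.276, 3.129, 0.002]
ft_force: [-1.9, 3.9, 5.1]
opening: 0.0127
```

Emit:
step_arm:
  rows:
    - [0,0,-0.3,0]
    - [0,0,-0.7,0]
    - [0,0,-0.8,0]
    - [0,0,-0.8,0]
    - [0,0,0,0]
    - [0,0,0,0]

```text
time_s: 7.83
tcp_pos: [0.5587, 0.0097, 0.1351]
ee_rot: [-0.274, 3.127, -0.0]
ft_force: [0.2, 0.3, -9.3]
opening: 0.0124
```

```bash
python3 -c "
from h import *
to(.501,.3067,.135,79)"
```

```text
t 7.83 tcp [0.5587 0.0097 0.1351] yaw_y 100.0 open 0.0124 F [ 0.2  0.3 -9.3] q7 1.77 tilt [-0.002 -0.    -1.   ]
units of 40mm along tool xyz [ 1.300e-01  7.562e+00 -1.000e-03] roll units 4.2
```

Emit:
step_arm:
  rows:
    - [0,0.3,0,0]
    - [0.01,0.6,0,0]
    - [0.01,0.7,0,0]
    - [0.01,0.7,0,0]
    - [0.01,0.7,0,0]
    - [0.01,0.7,0,0]
    - [0.01,0.7,0,0]
    - [0.01,0.7,0,0]
    - [0.02,0.7,0,0]
    - [0.02,0.7,0,0]
    - [0.02,0.6,0,0]
    - [0.01,0.3,0,0]
    - [0,0.16,0,0]
    - [0,0,0,0.6]
    - [0,0,0,0.9]
    - [0,0,0,0.9]
    - [0,0,0,0.9]
    - [0,0,0,0.9]
    - [0,0,0,0]
    - [0,0,0,0]

```text
time_s: 9.5
tcp_pos: [0.4995, 0.3056, 0.1329]
ee_rot: [-0.299, -3.126, 0.004]
ft_force: [0.6, -0.1, -8.4]
opening: 0.0128
```

```bash
python3 - <<'E'
from m import *
to(.501,.3067,.029,79)
p,d,K,T=snap('top','t3')
p1,d1,K1,T1=snap('scene','s3')
cv2.imwrite('pics/c3.png',np.hstack([cv2.resize(p[170:310,80:200],(400,467),interpolation=2),cv2.resize(p1[80:200,210:330],(400,467),interpolation=2)]))
E
```

```text
t 9.5 tcp [0.4995 0.3056 0.1329] yaw_y 79.1 open 0.0128 F [ 0.6 -0.1 -8.4] q7 0.86 tilt [ 0.001 -0.003 -1.   ]
units of 40mm along tool xyz [-0.034  0.041  2.596] roll units 0.02
```

View pics/c3.png

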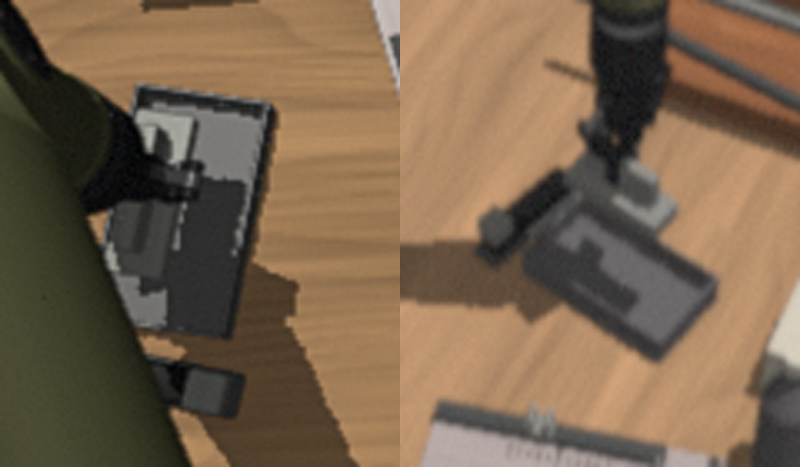

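The bar hangs level and is aligned with the tray, so I lower it.

Emit:
step_arm:
  rows:
    - [-0.03,0.04,0.4,0]
    - [0,0,0.6,0]
    - [0,0,0.6,0]
    - [0,0,0.5,0]
    - [0,0,0.3,0]
    - [0,0,0.15,0]
    - [0,0,0.05,0]
    - [0,0,0.03,0]
    - [0,0,0,0]
    - [0,0,0,0]

```text
time_s: 10.43
tcp_pos: [0.5025, 0.3091, 0.0304]
ee_rot: [0.3, 3.125, 0.003]
ft_force: [0.5, 0.7, -7.4]
opening: 0.0122
```

Emit:
step_arm:
  rows:
    - [0,0,0.02,0]
    - [0,0,0.02,0]
    - [0,0,0,0]

```text
time_s: 10.68
tcp_pos: [0.5016, 0.3086, 0.0277]
ee_rot: [0.3, 3.127, 0.001]
ft_force: [-0.3, -0.3, -8.7]
opening: 0.0129
```

Emit:
step_arm:
  rows:
    - [0,0,0.03,0]
    - [0,0,0.02,0]
    - [0,0,0,0]

```text
time_s: 10.93
tcp_pos: [0.5018, 0.3088, 0.0269]
ee_rot: [0.3, 3.127, 0.001]
ft_force: [-4.2, -3.0, 4.3]
opening: 0.0127
```

Emit:
step_arm:
  rows:
    - [0,0,0.03,0]
    - [0,0,0,0]

```text
time_s: 11.1
tcp_pos: [0.5017, 0.3088, 0.0268]
ee_rot: [-0.3, -3.127, -0.001]
ft_force: [-8.4, -4.0, 12.7]
opening: 0.0125
```

Emit:
step_arm:
  rows:
    - [0,0,0,0]
    - [0,0,0,0]
    - [0,0,0,0]
    - [0,0,0,0]
    - [0,0,0,0]
    - [0,0,0,0]
  grip: 0

```text
time_s: 11.6
tcp_pos: [0.5017, 0.3085, 0.0242]
ee_rot: [0.3, 3.127, 0.0]
ft_force: [-0.3, 0.1, -0.1]
opening: 0.0427
```

Emit:
step_arm:
  rows:
    - [0,0,-0.3,0]
    - [0,0,-0.7,0]
    - [0,0,-1,0]
    - [0,0,-1,0]
    - [0,0,-1,0]
    - [0,0,0,0]
  grip: 1

```text
time_s: 12.1
tcp_pos: [0.506, 0.3109, 0.1946]
ee_rot: [0.3, 3.116, 0.017]
ft_force: [1.8, 0.4, 0.7]
opening: 0.0857
```

```bash
python3 - <<'E'
from m import *
p,d,K,T=snap('scene','s4'); W=cloud(d,K,T)
m=box(W,.38,.63,.24,.37,.044,.07); print('rib now',m.sum(),rect(rays(big(m),.054,K,T)), W[big(m)][:,2].mean())
to(.6583,.0393,.187,105)
E
```

```text
rib now 102 (array([503.3, 305. ]), array([91.1, 21.9]), -10.3) 0.05212551319057458
t 12.15 tcp [0.5046 0.3101 0.1907] yaw_y 79.0 open 0.0853 F [-0.1  0.1 -0.6] q7 0.85 tilt [-0.007  0.009 -1.   ]
units of 40mm along tool xyz [-5.061 -5.914  0.08 ] roll units -5.2
```

The bar lies flat and centred: rib at (503,305) with its top at about 53 mm. Next I move to the post.

Emit:
step_arm:
  rows:
    - [-0.22,-0.25,0,0]
    - [-0.42,-0.493,0,0]
    - [-0.42,-0.493,0,0]
    - [-0.42,-0.493,0,0]
    - [-0.42,-0.493,0,0]
    - [-0.42,-0.493,0,0]
    - [-0.42,-0.493,0,0]
    - [-0.42,-0.493,0,0]
    - [-0.42,-0.493,0,0]
    - [-0.42,-0.493,0,0]
    - [-0.42,-0.493,0,0]
    - [-0.42,-0.493,0,0]
    - [-0.22,-0.241,0,0]
    - [0,0,0,-0.867]
    - [0,0,0,-0.867]
    - [0,0,0,-0.867]
    - [0,0,0,-0.867]
    - [0,0,0,-0.867]
    - [0,0,0,-0.867]
    - [0,0,0,0]

```text
time_s: 13.82
tcp_pos: [0.6543, 0.0375, 0.1829]
ee_rot: [0.414, -3.112, -0.0]
ft_force: [0.1, 1.2, -0.1]
opening: 0.0854
```

```bash
python3 -c "
from h import *
to(.6583,.0393,.0455,105)"
```

```text
t 13.82 tcp [0.6543 0.0375 0.1829] yaw_y 105.2 open 0.0854 F [ 0.1  1.2 -0.1] q7 1.85 tilt [ 0.003  0.001 -1.   ]
units of 40mm along tool xyz [-0.117  0.015  3.434] roll units 0.03
```

Emit:
step_arm:
  rows:
    - [-0.1,0.01,0.5,0]
    - [0,0,0.7,0]
    - [0,0,0.7,0]
    - [0,0,0.7,0]
    - [0,0,0.5,0]
    - [0,0,0.3,0]
    - [0,0,0,0]

```text
time_s: 14.4
tcp_pos: [0.6562, 0.039, 0.0444]
ee_rot: [0.408, -3.108, 0.0]
ft_force: [-1.3, 1.3, 0.3]
opening: 0.0855
```

Emit:
step_arm:
  rows:
    - [0,0,0,0]
    - [0,0,0,0]
    - [0,0,0,0]
    - [0,0,0,0]
    - [0,0,0,0]
    - [0,0,0,0]
    - [0,0,0,0]
    - [0,0,0,0]
    - [0,0,0,0]
    - [0,0,0,0]
  grip: -1
  force: 80

```text
time_s: 15.23
tcp_pos: [0.6592, 0.0418, 0.05]
ee_rot: [-0.413, 3.113, 0.005]
ft_force: [-3.6, 3.6, 6.3]
opening: 0.0231
```

```bash
python3 - <<'E'
from m import *
to(.6583,.0393,.0455,105)
p,d,K,T=load('scene0'); 
O=np.array([.6568,.0397])-85e-3*np.array([.966,.259])
# strip image in gauge frame at z=.026..034 from both start views
for n in('top0','scene0'):
    p,d,K,T=load(n); c=[]
    xs=np.arange(-80,120,.25); out=[]
    for y in np.arange(60,110,.25):
        out.append([px([O[0]+x*.966e-3-y*.259e-3,O[1]+x*.259e-3+y*.966e-3,.032],K,T) for x in xs])
    mp=np.array(out,np.float32); im=cv2.remap(p,mp,None,cv2.INTER_CUBIC); c.append(im); cv2.imwrite(f'pics/st_{n}.png',im)
cv2.imwrite('pics/st.png',np.vstack([cv2.imread('pics/st_top0.png'),cv2.imread('pics/st_scene0.png')]))
E
```

```text
t 15.23 tcp [0.6592 0.0418 0.05  ] yaw_y 105.1 open 0.0231 F [-3.6  3.6  6.3] q7 1.89 tilt [-0.002  0.003 -1.   ]
units of 40mm along tool xyz [ 0.038 -0.055  0.113] roll units 0.03
```

View pics/st.png

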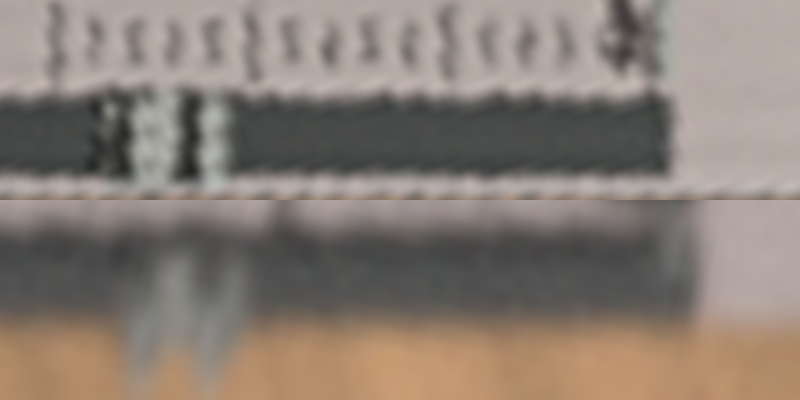

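The post is gripped (opening 23 mm, post 24). In the rectified strips (4 px/mm) the pointer sits at px ~660 (x 85). The prongs are centred near px ~185 in the top view and ~175 in the scene view, so the index is about 0.119–0.124. I'll pull about 118 mm and look again.

Emit:
step_arm:
  rows:
    - [0.1,0,0,0]
    - [0.2,0,0,0]
    - [0.25,0,0,0]
    - [0.25,0,0,0]
    - [0.25,0,0,0]
    - [0.25,0,0,0]
    - [0.25,0,0,0]
    - [0.25,0,0,0]
    - [0.25,0,0,0]
    - [0.25,0,0,0]
    - [0.25,0,0,0]
    - [0.25,0,0,0]
    - [0.15,0,0,0]
    - [0.05,0,0,0]
    - [0,0,0,0]

```text
time_s: 16.48
tcp_pos: [0.5471, 0.0114, 0.05]
ee_rot: [-0.412, 3.104, 0.005]
ft_force: [11.8, 6.8, -5.2]
opening: 0.0229
```

```bash
python3 - <<'E'
from m import *
to(.6592,.0418,.050,105)
O=np.array([.6568,.0397])-85e-3*np.array([.966,.259]); rows=[]
for n in('top','scene'):
    p,d,K,T=snap(n,n+'5')
    xs=np.arange(-80,20,.125)
    mp=np.array([[px([O[0]+x*.966e-3-y*.259e-3,O[1]+x*.259e-3+y*.966e-3,.030],K,T) for x in xs] for y in np.arange(45,115,.25)],np.float32)
    rows.append(cv2.remap(p,mp,None,cv2.INTER_CUBIC))
cv2.imwrite('pics/st5.png',np.vstack(rows))
E
```

```text
t 16.48 tcp [0.5471 0.0114 0.05  ] yaw_y 105.1 open 0.0229 F [11.8  6.8 -5.2] q7 1.88 tilt [-0.011  0.002 -1.   ]
units of 40mm along tool xyz [-2.903e+00  2.000e-03  3.100e-02] roll units 0.03
```

View pics/st5.png

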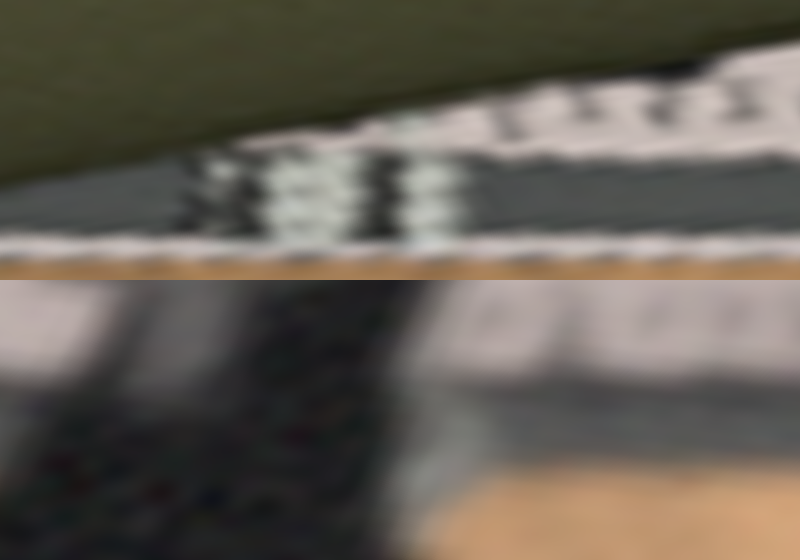

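In the top half the pointer tip is at about (408,120). The prongs' inner faces put the midpoint near px 365 at pointer height (8 px/mm), so I pull about 5 mm more and recheck.

Emit:
step_arm:
  rows:
    - [0.07,0,0,0]
    - [0.06,0,0,0]
    - [0,0,0,0]
    - [0,0,0,0]

```text
time_s: 16.92
tcp_pos: [0.5427, 0.0102, 0.05]
ee_rot: [-0.413, 3.103, 0.004]
ft_force: [11.2, 6.9, -4.2]
opening: 0.023
```

```bash
python3 - <<'E'
from m import *
to(.6592,.0418,.050,105)
O=np.array([.6568,.0397])-85e-3*np.array([.966,.259]); rows=[]
p,d,K,T=snap('top','top6')
xs=np.arange(-60,0,.1)
mp=np.array([[px([O[0]+x*.966e-3-y*.259e-3,O[1]+x*.259e-3+y*.966e-3,.026],K,T) for x in xs] for y in np.arange(65,110,.1)],np.float32)
cv2.imwrite('pics/st6.png',cv2.remap(p,mp,None,cv2.INTER_CUBIC))
E
```

```text
t 16.92 tcp [0.5427 0.0102 0.05  ] yaw_y 105.1 open 0.023 F [11.2  6.9 -4.2] q7 1.88 tilt [-0.011  0.001 -1.   ]
units of 40mm along tool xyz [-3.017e+00  2.000e-03  3.500e-02] roll units 0.03
```

View pics/st6.png

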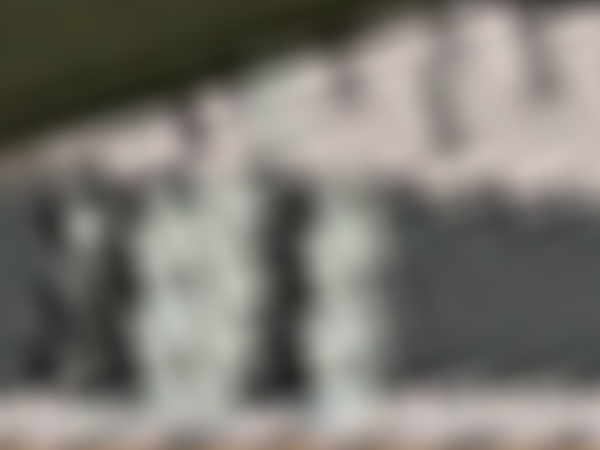

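At 10 px/mm the pointer is centred at px ~270. The prong midpoint works out to 262–283, so it is within about 1 mm. I'll hold for over a second, then bring it back slowly.

Emit:
step_arm:
  rows:
    - [0,0,0,0]
    - [0,0,0,0]
    - [0,0,0,0]
    - [0,0,0,0]
    - [0,0,0,0]
    - [0,0,0,0]
    - [0,0,0,0]
    - [0,0,0,0]
    - [0,0,0,0]
    - [0,0,0,0]
    - [0,0,0,0]
    - [0,0,0,0]
    - [0,0,0,0]
    - [0,0,0,0]
    - [0,0,0,0]
    - [0,0,0,0]

```text
time_s: 18.3
tcp_pos: [0.5428, 0.0103, 0.05]
ee_rot: [-0.413, 3.103, 0.004]
ft_force: [11.3, 6.9, -4.7]
opening: 0.0232
```

Emit:
step_arm:
  rows:
    - [-0.1,0,0,0]
    - [-0.2,0,0,0]
    - [-0.2,0,0,0]
    - [-0.2,0,0,0]
    - [-0.2,0,0,0]
    - [-0.2,0,0,0]
    - [-0.2,0,0,0]
    - [-0.2,0,0,0]
    - [-0.2,0,0,0]
    - [-0.2,0,0,0]
    - [-0.2,0,0,0]
    - [-0.2,0,0,0]
    - [-0.2,0,0,0]
    - [-0.2,0,0,0]
    - [-0.2,0,0,0]
    - [-0.15,0,0,0]
    - [-0.1,0,0,0]
    - [-0.06,0,0,0]
    - [0,0,0,0]
    - [0,0,0,0]

```text
time_s: 19.97
tcp_pos: [0.6592, 0.0418, 0.05]
ee_rot: [0.413, -3.109, -0.006]
ft_force: [-13.6, 3.8, 15.5]
opening: 0.0231
```

```bash
python3 -c "
from h import *
to(.6592,.0418,.050,105)"
```

```text
t 19.97 tcp [0.6592 0.0418 0.05  ] yaw_y 105.1 open 0.0231 F [-13.6   3.8  15.5] q7 1.89 tilt [ 0.005  0.004 -1.   ]
units of 40mm along tool xyz [ 0.001 -0.    -0.   ] roll units 0.02
```

Home at the start position, pressing lightly on the stop. Now I release and rise.

Emit:
step_arm:
  rows:
    - [0,0,0,0]
    - [0,0,0,0]
    - [0,0,0,0]
    - [0,0,0,0]
    - [0,0,0,0]
    - [0,0,0,0]
    - [0,0,0,0]
    - [0,0,0,0]
    - [0,0,0,0]
    - [0,0,0,0]
    - [0,0,0,0]
  grip: 1

```text
time_s: 20.88
tcp_pos: [0.6621, 0.04, 0.0482]
ee_rot: [-0.411, 3.114, 0.0]
ft_force: [0.5, -0.5, -0.7]
opening: 0.0851
```

Emit:
step_arm:
  rows:
    - [0,0,-0.5,0]
    - [0,0,-1,0]
    - [0,0,-1,0]
    - [0,0,-1,0]
    - [0,0,-0.5,0]
    - [0,0,0,0]
    - [0,0,0,0]

```text
time_s: 21.47
tcp_pos: [0.663, 0.0399, 0.2101]
ee_rot: [-0.411, 3.111, 0.0]
ft_force: [-0.5, 0.3, 0.3]
opening: 0.0855
```

```bash
python3 - <<'E'
from m import *
p,d,K,T=snap('scene','s7'); W=cloud(d,K,T); m=big(box(W,.5,.72,-.03,.1,.08,.1)); print('post',rect(rays(m,.092,K,T)),m.sum())
to(.524,-.3185,.2,None)
E
```

```text
post (array([660.4,  37.7]), array([32.2, 23.5]), -73.6) 63
t 21.52 tcp [0.6619 0.0401 0.208 ] yaw_y 105.1 open 0.0856 F [-0.5  0.2 -0.5] q7 1.85 tilt [-0.  0. -1.]
units of 40mm along tool xyz [ 5.657 -7.761  0.198] roll units None
```

Emit:
step_arm:
  rows:
    - [0,0,0,1]
    - [0,0,0,1]
    - [0,0,0,1]
    - [0,0,0,1]
    - [0,0,0,1]
    - [0,0,0,1]
    - [0,0,0,1]
    - [0,0,0,1]
    - [0,0,0,0]
    - [0,0,0,0]
  grip: -1

```text
time_s: 22.35
tcp_pos: [0.6612, 0.04, 0.2063]
ee_rot: [-0.674, -3.065, 0.002]
ft_force: [0.5, -0.1, 0.5]
opening: -0.0004
```

```bash
python3 - <<'E'
from m import *
to(.524,-.3185,.2,None)
E
```

```text
t 22.35 tcp [0.6612 0.04   0.2063] yaw_y 65.2 open -0.0004 F [ 0.5 -0.1  0.5] q7 1.18 tilt [ 0.002 -0.002 -1.   ]
units of 40mm along tool xyz [-0.649 -9.575  0.174] roll units None
```

Emit:
step_arm:
  rows:
    - [-0.02,-0.4,0,0]
    - [-0.045,-0.65,0,0]
    - [-0.045,-0.65,0,0]
    - [-0.045,-0.65,0,0]
    - [-0.045,-0.65,0,0]
    - [-0.045,-0.65,0,0]
    - [-0.045,-0.65,0,0]
    - [-0.045,-0.65,0,0]
    - [-0.045,-0.65,0,0]
    - [-0.045,-0.65,0,0]
    - [-0.045,-0.65,0,0]
    - [-0.045,-0.65,0,0]
    - [-0.045,-0.65,0,0]
    - [-0.045,-0.65,0,0]
    - [-0.045,-0.65,0,0]
    - [0,-0.075,0,0]
    - [0,0,0,0]
    - [0,0,0,0]

```text
time_s: 23.85
tcp_pos: [0.5235, -0.3182, 0.2079]
ee_rot: [-0.679, -3.067, -0.002]
ft_force: [0.4, 0.8, -0.1]
opening: 0.0003
```

```bash
python3 - <<'E'
from m import *
to(.524,-.3185,.14,None)
E
```

```text
t 23.85 tcp [ 0.5235 -0.3182  0.2079] yaw_y 65.0 open 0.0003 F [ 0.4  0.8 -0.1] q7 1.8 tilt [ 0.001  0.001 -1.   ]
units of 40mm along tool xyz [-0.015 -0.005  1.698] roll units None
```

Emit:
step_arm:
  rows:
    - [0,0,0.5,0]
    - [0,0,0.7,0]
    - [0,0,0.5,0]
    - [0,0,0.2,0]
    - [0,0,0.1,0]
    - [0,0,0.1,0]
    - [0,0,0,0]

```text
time_s: 24.43
tcp_pos: [0.5246, -0.3163, 0.125]
ee_rot: [-0.675, -3.067, -0.004]
ft_force: [-2.7, 4.7, 6.7]
opening: -0.0002
```

Emit:
step_arm:
  rows:
    - [0,0,0.1,0]
    - [0,0,0.1,0]
    - [0,0,0.1,0]
    - [0,0,0.05,0]
    - [0,0,0,0]
    - [0,0,0,0]

```text
time_s: 24.93
tcp_pos: [0.525, -0.3167, 0.1127]
ee_rot: [0.675, 3.067, 0.004]
ft_force: [-4.0, 4.3, 10.9]
opening: -0.0001
```

Emit:
step_arm:
  rows:
    - [0,0,0.05,0]
    - [0,0,0.05,0]
    - [0,0,0,0]
    - [0,0,0,0]

```text
time_s: 25.27
tcp_pos: [0.5251, -0.3167, 0.1091]
ee_rot: [0.675, 3.067, 0.004]
ft_force: [-5.0, 5.3, 11.6]
opening: 0.0002
```

Emit:
step_arm:
  rows:
    - [0,0,0.03,0]
    - [0,0,0,0]
    - [0,0,0,0]

```text
time_s: 25.52
tcp_pos: [0.5251, -0.3168, 0.1088]
ee_rot: [0.675, 3.067, 0.005]
ft_force: [-6.5, 6.8, 16.3]
opening: 0.0001
```

The tool stalled and the force passed 13 N, so the plunger is on its bottom stop. I rise now.

Emit:
step_arm:
  rows:
    - [0,0,0,0]
    - [0,0,-0.2,0]
    - [0,0,-0.4,0]
    - [0,0,-0.6,0]
    - [0,0,-0.8,0]
    - [0,0,-0.8,0]
    - [0,0,-0.6,0]
    - [0,0,0,0]
    - [0,0,0,0]
    - [0,0,0,0]

```text
time_s: 26.35
tcp_pos: [0.5242, -0.3177, 0.241]
ee_rot: [0.677, 3.067, 0.001]
ft_force: [-0.0, 0.2, 0.0]
opening: -0.0
```

```bash
python3 - <<'E'
from m import *
to(.524,-.3185,.2)
p,d,K,T=snap('top','t9'); p,d,K,T=snap('scene','s9'); W=cloud(d,K,T)
q0=load('scene0'); W0=cloud(q0[1],q0[2],q0[3])
for n,b in dict(knob=(.49,.56,-.35,-.28,.12,.15),rib=(.38,.63,.24,.37,.044,.07),post=(.5,.72,-.03,.1,.08,.1),clip=(.48,.55,.075,.12,.022,.05),tin=(.5,.6,-.14,-.06,.045,.07),jar=(.7,.77,-.11,-.03,.08,.12),bottle=(.7,.77,.15,.22,.1,.155),cards=(.37,.45,-.38,-.27,.03,.05),stapler=(.33,.4,.26,.41,.03,.055),labels=(.58,.67,-.35,-.26,.045,.07),carton=(.68,.77,.24,.36,.05,.07),tape=(.66,.78,-.36,-.25,.03,.06)).items():
    for w,t in((W0,'0'),(W,'1')):
        m=box(w,*b); q=w[m]; print(n,t,m.sum(),q.mean(0).round(4) if len(q) else '')
cv2.imwrite('pics/f.png',p)
E
```

```text
t 26.35 tcp [ 0.5242 -0.3177  0.241 ] yaw_y 65.1 open -0.0 F [-0.   0.2  0. ] q7 1.79 tilt [-0.  0. -1.]
units of 40mm along tool xyz [-0.002 -0.02   1.024] roll units None
knob 0 216 [ 0.5284 -0.3215  0.1328]
knob 1 217 [ 0.5284 -0.3217  0.1326]
rib 0 0 
rib 1 101 [0.5034 0.307  0.0524]
post 0 64 [0.6597 0.0391 0.0901]
post 1 63 [0.6597 0.0393 0.0901]
clip 0 47 [0.515  0.099  0.0294]
clip 1 51 [0.5145 0.0984 0.0283]
tin 0 173 [ 0.5548 -0.1035  0.0543]
tin 1 179 [ 0.5553 -0.1043  0.0539]
jar 0 308 [ 0.7387 -0.0753  0.1035]
jar 1 314 [ 0.7383 -0.0755  0.1031]
bottle 0 169 [0.7421 0.1791 0.1223]
bottle 1 168 [0.7424 0.179  0.1225]
cards 0 591 [ 0.4114 -0.3242  0.0394]
cards 1 596 [ 0.4116 -0.3242  0.0394]
stapler 0 183 [0.3699 0.3215 0.0373]
stapler 1 177 [0.3691 0.3195 0.0375]
labels 0 400 [ 0.6286 -0.3072  0.0592]
labels 1 399 [ 0.6283 -0.3073  0.059 ]
carton 0 417 [0.7263 0.3073 0.0599]
carton 1 419 [0.7264 0.3067 0.0599]
tape 0 613 [ 0.7216 -0.3064  0.0452]
tape 1 607 [ 0.7215 -0.3062  0.0451]
```

View pics/f.png

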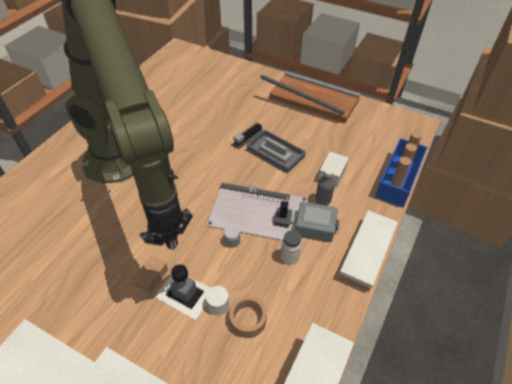

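The bar is in the tray at (277,149), the carriage is home at (284,211), the knob is up at (180,273), nothing else has moved and the arm is clear.

```bash
python3 -c "
from workcell import ctrl
print(ctrl.hand_in())"
```

```text
the job is handed in; nothing more can be done
None
```

The job is handed in at about 26 s of the 70 s allowed. `hand_in()` gives no verdict, so what follows rests on my own checks.

- **Bar:** it lies flat in the tray about 2 mm from the centre, released; its rib top reads about 52 mm where 54 is expected.
- **Gauge:** I pulled the grip post out about 121 mm, which put the pointer within about 1 mm of midway between the prongs by the picture. I held it there for about 1.4 s, then brought it back slowly at roughly 0.1 m/s. The post's last measured position matches its start.
- **Stamp:** I pushed the knob until it stalled, with the force past 13 N after about 25 mm of travel. It is up again to within 0.2 mm.
- **Clip and bystanders:** the clip reads within about 1 mm of where it was, and every bystander within about 2 mm. The arm is clear of everything, with no force on the wrist.

**What disagreed:**
- **Fingertip length:** the first grasp closed on nothing. Touching the rib top showed the fingertips about 1.5 mm behind the reported TCP, not the stated 22 mm ahead. I worked with the measured value from then on.
- **Clip position:** my early estimates from the two cameras differed by about 5 mm, so I set the final position from a close-up with the gauge pulled out.
- **Camera offset:** the scene camera read about 4 mm off from the top camera throughout.

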